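# Change over the label press and rack the spare platens

## Task

The label press's interchangeable platens have got mixed up on the table. Fit the one platen whose holes match the two dowel pins of the press bed over those pins, fully down on the bed, and put the three others away, pad up and each lying flat in a bay of its own: the remaining red-padded one in the red tray, the two grey-padded ones in the grey tray. Leave the tape measure and the spool of yellow thread where they are.

Things in the scene. Friction and masses are not known exactly. Their poses are not given: they have to be found in the camera images.
- platen_end_holes: RED pad, one 12 mm through hole in the middle of EACH end (76 mm apart; fits the press). Every platen: 200 g aluminium plate 100 (x) x 50 (y) x 14 mm with a 50 x 46 x 6 mm pad on the middle of its top, 20 mm high in all, holes (dark collars) in the bare ends. Origin: centre of underside. Starts pad up on the table. Grip across the 50 mm width at mid-length; either way round is good.
- platen_pair: Loose platen with a RED pad and two holes side by side at one end only (x = 38, y = +-13 mm). Belongs in the red tray. Size and origin as platen_end_holes.
- platen_single: Loose platen with a dark GREY pad and a single hole, in the middle of one end (x = 38 mm). Belongs in the grey tray. Size and origin as platen_end_holes.
- platen_diagonal: Loose platen with a dark GREY pad and two holes near two corners, one at each end, on the diagonal (x = 38, y = 15 and x = -38, y = -15 mm): too far apart for the press's pins. Belongs in the grey tray. Size and origin as platen_end_holes.
- label_press: White label press, fixed, its bed drawn out towards the robot. Origin: on the table below the midpoint of the bed's two dowel pins. Bed top 45 mm above it, 44 mm wide (y); pins at x = -38 and +38 mm, 9 mm thick, 13 mm tall, upper 6 mm tapered. A seated platen's origin is 45 mm above this origin, its length along x. The 240 mm high head (lever bow 301 mm) begins 165 mm beyond (+x).
- red_tray: Fixed RED metal tray, 78 (x) x 248 (y) mm. Two bays in line, centred at y = -61 and +61 mm, each 66 (x) x 117 (y) mm inside, floor 4 mm above the table; platens lie along the tray's y, either way round. Rims 10 mm high; each bay's long sides are open for 64 mm at the middle, where fingers can go down to the floor. Origin: centre of its underside.
- grey_tray: Fixed GREY metal tray for grey-padded platens; the same in all else as red_tray.
- yellow_thread: Small spool of yellow thread, red flanges, 34 mm wide and 52 mm high, standing on the table; its axis stands 10 mm along y from the origin at its foot. Leave it alone.
- measure: Yellow round tape measure lying on the table, case 56 mm wide and 26 mm high, a short end of its tape sticking out; the case's centre lies 22 mm along y from the origin. Leave it alone.

How it is judged:
At the end, for the whole second after the job is handed in: End-hole platen flat on the press bed over both pins (5 mm, depth 3 mm, 0.1 rad); platen_pair in a bay of the red tray, platen_single and platen_diagonal in the two bays of the grey tray (13 mm across, 14 mm along, floor height 2.5 mm), pad up, tilt under 0.06 rad; all at rest (x of platen_end_holes in the frame of label_press between -0.005 and 0.005 m and y of platen_end_holes in the frame of label_press between -0.005 and 0.005 m and z of platen_end_holes in the frame of label_press between 0.042 and 0.048 m and angle between the x axis of platen_end_holes and the x axis of label_press, either way round below 0.1 rad and angle between each of platen_end_holes, platen_pair, platen_single, platen_diagonal's own z axis and vertical below 0.06 rad and linear speed of each of platen_end_holes, platen_pair, platen_single, platen_diagonal below 0.02 m/s and angular speed of each of platen_end_holes, platen_pair, platen_single, platen_diagonal below 0.2 rad/s and x of platen_pair in the frame of red_tray between -0.013 and 0.013 m and z of platen_pair in the frame of red_tray between 0.0015 and 0.0065 m and (y of platen_pair in the frame of red_tray between 0.047 and 0.075 m or y of platen_pair in the frame of red_tray between -0.075 and -0.047 m) and x of platen_single in the frame of grey_tray between -0.013 and 0.013 m and z of platen_single in the frame of grey_tray between 0.0015 and 0.0065 m and (y of platen_single in the frame of grey_tray between 0.047 and 0.075 m or y of platen_single in the frame of grey_tray between -0.075 and -0.047 m) and x of platen_diagonal in the frame of grey_tray between -0.013 and 0.013 m and z of platen_diagonal in the frame of grey_tray between 0.0015 and 0.0065 m and (y of platen_diagonal in the frame of grey_tray between 0.047 and 0.075 m or y of platen_diagonal in the frame of grey_tray between -0.075 and -0.047 m)); the robot touches nothing.
It fails at once if the tape measure is moved more than 30 mm or knocked over (distance of measure from where it was at the start of the episode above 0.03 m or angle between measure's own z axis and vertical above 0.35 rad).
It fails at once if the yellow thread spool is moved more than 30 mm or knocked over (distance of yellow_thread from where it was at the start of the episode above 0.03 m or angle between yellow_thread's own z axis and vertical above 0.35 rad).
It also fails if it takes over 109 s, if anything falls off the work surface, if the arm or the gripper's body presses on something with over 40 N, if the wrist force passes 120 N, or if a joint passes its speed limit or range.

## Robot

A 7-joint arm with a two-finger parallel gripper is mounted at the origin on a cart in front of the work surface, level with it; the furniture and walls round the work are solid. World frame = base frame: x ahead of the robot, y to its left, z up, the work surface at z = 0. Lengths are in m, angles in rad, forces in N, time in s.
With the tool pointing down it reaches from about 0.35 to 0.9 m from the base axis. Payload 8.1 kg.
Tool frame: the origin (TCP) lies at the very end of the fingers, on their centre line; the grasp point (between the pads) lies 19 mm behind it; z points along the fingers, y is the line along which they close (so a half turn about z gives the same grasp; the last joint's range is limited). The gripper opens to 92 mm and grips with 3 to 60 N. Pads are 19 mm wide; open, the fingers measure 130 mm over their backs; the gripper's body (75 mm by 190 mm) begins 47 mm behind the grasp point.
Start: joints at [1.224, 0.434, 0.025, 1.573, -0.012, 1.134, -0.075], TCP at [0.151, -0.607, 0.227] pointing down, gripper open.
Joint ranges: [-2.62, 2.62], [-0.44, 2.09], [-1.27, 1.32], [0.08, 2.57], [-1.32, 4.46], [0.12, 2], [-2.74, 2.74]. Speed limits (rad/s): [2.22, 2.22, 3.01, 3.01, 3.14, 3.14, 3.14].

## Interface

Orientations are given as a rotation vector (axis times angle).
In Python, from cell import arm gives the robot as it stands.
- The arm moves only by the shell command python3 -m pendant 'ROWS' [FORCE]. ROWS is a JSON object of lists of equal length, an entry for each row: "slide": the shift along the tool's x, y, z in units of 0.3 m (1.0 is 0.3 m), a list of three; "dr": the turn, a rotation vector about the tool's x, y, z in units of 0.12 rad (1.0 is 0.12 rad), a list of three; "claw": the opening, from 0 (shut) to 1 (fully open). In form: {"slide": [[tx, ty, tz], ...], "dr": [[ax, ay, az], ...], "claw": [claw, ...]}. A call has 1 to 10 rows; each row shifts and turns the commanded pose from where the row before left it, along the tool's axes as they then stand; what a row does not reach is not made up. A row lasts 1/10 s, in which the tool goes at most 50 mm and 8.59 degrees, less where a joint would pass 70% of its speed; a pose out of reach is approached as far as the arm can. A call with a number of a shift or a turn outside -1 to 1 is refused whole. A call with a gripper value outside its range is refused whole. The fingers move at their own pace and stop on an object; FORCE is the grip in N (left out, the last holds). Time passes only in rows, so rows that do not move let the fingers close. It gives the time, the measured TCP pose, the force, the opening and the grip force at its end, in the units of the state.
- arm.observe(): the state, without advancing time (a new reading comes with each control period).
- arm.get_image(name): name is "scene" or "top" or "wrist"; returns the picture (420x560x3 uint8, red, green, blue); there is no depth.
- arm.calibration(name): a dict with "K" (3x3 intrinsics, pixels), "xyz" and "orientation" of the camera in the world. Camera axes: x right, y up, looking along -z (the intrinsics and any distortion apply to the point x, -y, -z); pixel columns grow to the right and rows downward; lengths in m; the calibration is good to about 2 mm. A picture is of the moment at which its call begins: read the wrist's pose just before it. calibration takes no time and is no camera call; for the wrist camera it gives the pose at the moment of the call.
- arm.sign_off(): hands the job in; it is judged then, once.
The state is a dict: "clock": time; "joints": joint angles; "dq": joint speeds; "joint_efforts": joint torques, N m; "position": TCP position; "ee_rot": TCP orientation; "force": force on the tool from outside, world axes, zero at the start; "ft_torque": the same for the moment, N m; "width": opening from 0.0 (shut) to 1.0 (fully open); "gripper_force": force on a finger pad.
Only numpy, scipy, OpenCV 4.12 (cv2) and the standard library are available. Lean on these libraries where they do the work, as an engineer would, in place of code of your own. Each camera call takes 0.05 s, during which the arm holds its last target. There are 200 camera calls.

## Working session

There is one attempt and no reset: what is moved stays moved. The work goes in short steps, Python scripts to look and compute and a shell command to move; the robot and the scene stay as the last step left them, time stands still between calls to the robot, and variables do not carry over. Pictures are saved under pics/ and viewed, at most 14 in all, crops included, and the job is handed in when it is done.

```bash
mkdir -p pics; ls; python3 - <<'E'
from cell import arm
import cv2
s=arm.observe(); print(s)
for n in("scene","top"):
    im=arm.get_image(n); cv2.imwrite(f"pics/{n}0.png",im[:,:,::-1])
    c=arm.calibration(n); print(n,c)
E
```

```text
pics
{'clock': 0.0, 'joints': array([ 1.22441927,  0.43522395,  0.02496923,  1.57408405, -0.01165971,
        1.13400102, -0.0751016 ]), 'dq': array([ 0.00192458, -0.00025804,  0.00019599, -0.00070904, -0.00037485,
        0.00022368,  0.00129708]), 'joint_efforts': array([-1.47154276e-05, -6.67849374e+01,  9.84880552e-01, -3.14457929e+01,
       -6.06248248e-02,  4.28688107e-02,  1.20095265e-04]), 'position': array([ 0.15069956, -0.60603573,  0.22594936]), 'ee_rot': array([-3.11676688e+00, -3.81643357e-01,  4.35368134e-04]), 'force': array([0.65644201, 0.36400104, 0.24714819]), 'ft_torque': array([-0.04025944, -0.0020977 , -0.00723625]), 'gripper_force': 0.0, 'width': 1.0008214291886333}
scene {'K': array([[493.67475618,   0.        , 281.75599304],
       [  0.        , 493.67475618, 214.96583692],
       [  0.        ,   0.        ,   1.        ]]), 'xyz': array([-0.45101239,  0.69423218,  0.56433647]), 'orientation': array([ 0.69862949, -1.2181527 , -1.85120513])}
top {'K': array([[393.99080379,   0.        , 274.71399983],
       [  0.        , 393.99080379, 213.31048628],
       [  0.        ,   0.        ,   1.        ]]), 'xyz': array([0.46934848, 0.03505103, 1.01788572]), 'orientation': array([ 0.09701633, -0.08313642, -1.57824832])}
```

View pics/top0.png

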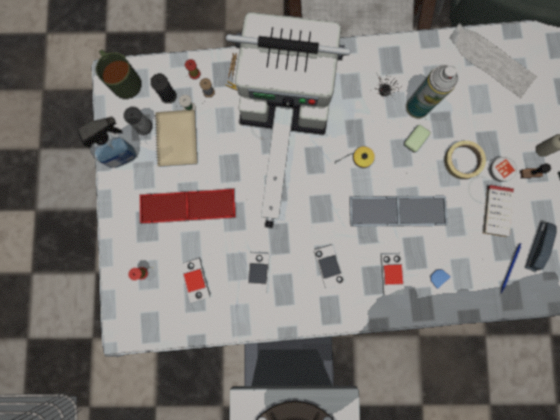

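View pics/scene0.png

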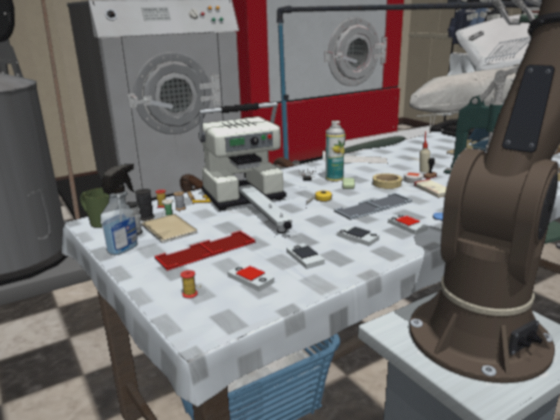

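The top view shows red end-hole platen near (195,281), grey single (258,272), grey diagonal (330,265) and red pair (393,274). The red tray is at (188,206), the grey tray at (398,211), the bed runs along (280,165), the spool is at (137,273) and the measure at (363,157).

```bash
cat > h.py <<'E'
import numpy as np, cv2
from scipy.spatial.transform import Rotation as R
from cell import arm
def ray(c,uv,z):
    """pixels -> world points on the plane at height z"""
    uv=np.atleast_2d(np.asarray(uv,float)); K=c["K"]
    d=np.c_[(uv[:,0]-K[0,2])/K[0,0],-(uv[:,1]-K[1,2])/K[1,1],-np.ones(len(uv))]
    d=R.from_rotvec(c["orientation"]).apply(d); o=np.array(c["xyz"])
    return o+d*((z-o[2])/d[:,2])[:,None]
def proj(c,p):
    q=R.from_rotvec(c["orientation"]).inv().apply(np.atleast_2d(p)-c["xyz"]); K=c["K"]
    return np.c_[K[0,0]*q[:,0]/-q[:,2]+K[0,2],K[1,1]*-q[:,1]/-q[:,2]+K[1,2]]
def red(im):
    i=im.astype(int); return ((i[...,0]>110)&(i[...,0]>2*i[...,1])&(i[...,0]>2*i[...,2])).astype(np.uint8)
def blobs(m,amin,amax=1e9):
    n,l,st,ce=cv2.connectedComponentsWithStats(m)
    return [(l==k,st[k],ce[k]) for k in range(1,n) if amin<=st[k][4]<=amax]
E
python3 - <<'E'
from h import *
im=cv2.imread("pics/top0.png")[:,:,::-1]; c=arm.calibration("top")
for m,st,ce in blobs(red(im),40):
    cn=max(cv2.findContours(m.astype(np.uint8),0,2)[0],key=cv2.contourArea)
    z=.02 if st[4]<1000 else .01
    b=ray(c,cv2.boxPoints(cv2.minAreaRect(cn)),z); print("red",st,ce.round(1),ray(c,ce,z).round(4),"box",b[:,:2].round(3).tolist())
g=im.astype(int); print([g[y,x].tolist() for y,x in[(273,258),(266,330),(211,375),(208,420),(190,160),(281,195)]])
cr=np.ascontiguousarray(im[125:305,120:300,::-1]); cv2.imwrite("pics/cropL.png",cv2.resize(cr,(600,600),interpolation=cv2.INTER_CUBIC))
cr=np.ascontiguousarray(im[130:300,235:460,::-1]); cv2.imwrite("pics/cropR.png",cv2.resize(cr,(788,595),interpolation=cv2.INTER_CUBIC))
E
```

```text
red [186  60  10  10  70] [190.5  64.7] [[0.9859 0.2649 0.02  ]] box [[0.993, 0.281], [1.003, 0.262], [0.978, 0.249], [0.968, 0.268]]
red [505 164   8   9  41] [508.9 168.2] [[ 0.6949 -0.5592  0.02  ]] box [[0.696, -0.544], [0.707, -0.557], [0.693, -0.57], [0.681, -0.557]]
red [ 140  189   95   34 2558] [187.6 205.6] [[0.6076 0.2685 0.01  ]] box [[0.638, 0.396], [0.651, 0.151], [0.578, 0.146], [0.565, 0.389]]
red [384 265  18  19 314] [392.9 274. ] [[ 0.4286 -0.2504  0.02  ]] box [[0.451, -0.229], [0.451, -0.272], [0.406, -0.27], [0.407, -0.227]]
red [129 269  13  10 103] [135.2 273.4] [[0.4356 0.3955 0.02  ]] box [[0.447, 0.411], [0.446, 0.381], [0.424, 0.38], [0.424, 0.411]]
red [184 270  20  22 304] [194.  280.2] [[0.4175 0.247  0.02  ]] box [[0.434, 0.274], [0.445, 0.233], [0.402, 0.22], [0.391, 0.261]]
[[71, 73, 78], [70, 73, 77], [104, 107, 110], [104, 106, 109], [188, 184, 181], [184, 59, 49]]
```

View pics/cropL.png

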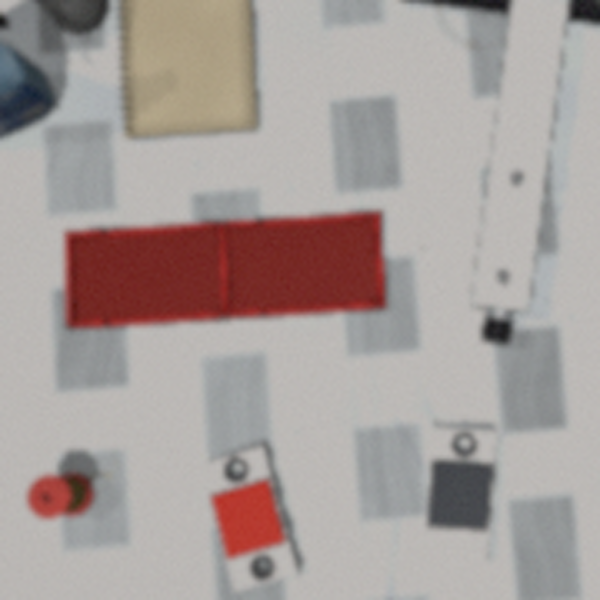

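View pics/cropR.png

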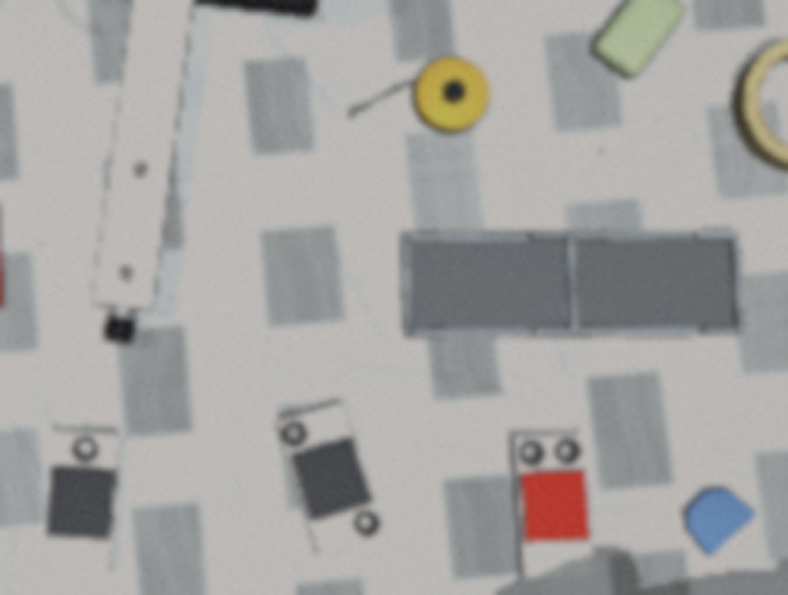

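The crops confirm the identities: left red platen has one hole in each end (236,469)/(262,566), right red has the pair. Pins in the left crop are at (517,178) and (503,276).

```bash
python3 - <<'E'
from h import *
im=cv2.imread("pics/top0.png")[:,:,::-1]; c=arm.calibration("top")
def ang(b):
    d=b-np.roll(b,1,0); i=np.argsort(np.linalg.norm(d[:,:2],axis=1)); return [(np.degrees(np.arctan2(*d[k,1::-1])).round(1),np.linalg.norm(d[k]).round(4)) for k in(i[0],i[-1])]
def box(m,z,name):
    cn=max(cv2.findContours(m.astype(np.uint8),0,2)[0],key=cv2.contourArea)
    b=ray(c,cv2.boxPoints(cv2.minAreaRect(cn)),z); print(name,"ctr",b.mean(0).round(4),ang(b))
for m,st,ce in blobs(red(im),250): box(m,.02 if st[4]<1000 else .01,"red"); print(ray(c,ce,.02 if st[4]<1000 else .004).round(4))
v=im.max(2).astype(int); i=im.astype(int)
for x0,y0,x1,y1,t,z in[(240,255,275,295,95,.02),(312,245,350,290,95,.02),(345,190,452,230,128,.01)]:
    m=np.zeros_like(v,np.uint8); m[y0:y1,x0:x1]=(v[y0:y1,x0:x1]<t)
    if z==.02: m=cv2.morphologyEx(m,cv2.MORPH_OPEN,np.ones((7,7),np.uint8))
    else: m=cv2.morphologyEx(m,cv2.MORPH_CLOSE,np.ones((5,5),np.uint8))
    m,st,ce=max(blobs(m,100),key=lambda b:b[1][4]); box(m,z,"grey"); print(st,ray(c,ce,z).round(4))
p=ray(c,[[274.75,178.05],[270.55,207.45]],.055); print("pins",p.round(4),p.mean(0).round(4),np.linalg.norm(p[0]-p[1]),np.degrees(np.arctan2(*(p[0]-p[1])[1::-1])))
f=lambda pts,s,o:(np.array(pts)+.5)/s-.5+o
L=lambda pts:ray(c,f(pts,600/180,[120,125]),.014)[:,:2].round(4).tolist()
Rr=lambda pts:ray(c,f(pts,3.5,[235,130]),.014)[:,:2].round(4).tolist()
print("end",L([[236,469],[262,566]])); print("single",L([[464,444]])); print("diag",Rr([[293,433],[367,522]])); print("pair",Rr([[531,452],[567,451]]))
E
```

```text
red ctr [0.6078 0.2704 0.01  ] [(np.float64(-176.2), np.float64(0.0731)), (np.float64(-86.9), np.float64(0.2451))]
[[0.6084 0.2698 0.004 ]]
red ctr [ 0.4287 -0.2496  0.02  ] [(np.float64(89.5), np.float64(0.0422)), (np.float64(-2.3), np.float64(0.0445))]
[[ 0.4286 -0.2504  0.02  ]]
red ctr [0.4177 0.2472 0.02  ] [(np.float64(105.3), np.float64(0.042)), (np.float64(-163.2), np.float64(0.0452))]
[[0.4175 0.247  0.02  ]]
grey ctr [0.4341 0.0878 0.02  ] [(np.float64(89.5), np.float64(0.0375)), (np.float64(-0.1), np.float64(0.0447))]
[250 264  16  19 291] [[0.4342 0.0878 0.02  ]]
grey ctr [ 0.4499 -0.0916  0.02  ] [(np.float64(89.5), np.float64(0.04)), (np.float64(-1.3), np.float64(0.0448))]
[321 257  17  19 277] [[ 0.4495 -0.0915  0.02  ]]
grey ctr [ 0.5905 -0.2732  0.01  ] [(np.float64(177.4), np.float64(0.074)), (np.float64(-89.9), np.float64(0.2424))]
[ 351  196   95   30 2381] [[ 0.589 -0.274  0.01 ]]
pins [[0.6684 0.0422 0.055 ]
 [0.5948 0.0532 0.055 ]] [0.6316 0.0477 0.055 ] 0.07439966215504394 -8.503550157152391
end [[0.4544, 0.2579], [0.3818, 0.2371]]
single [[0.4717, 0.0846]]
diag [[0.4817, -0.0662], [0.4177, -0.1179]]
pair [[0.4665, -0.2374], [0.467, -0.2634]]
```

```bash
cat >> h.py <<'E'
def yaw(s): 
    x=R.from_rotvec(s["ee_rot"]).as_matrix()[:,0]; return np.degrees(np.arctan2(x[1],x[0]))
def plan(x,y,z,yw):
    """what is left to go: shift in tool axes (units) if slid BEFORE turning / AFTER turning, turn units about tool z"""
    s=arm.observe(); M=R.from_rotvec(s["ee_rot"]); d=np.array([x,y,z])-s["position"]
    t=(yw-yaw(s)+90)%180-90
    G=R.from_euler("z",yw,degrees=True)*R.from_rotvec([np.pi,0,0])
    # turn vectors (units) that level the tool & yaw it
    if abs((yw-yaw(s)+180)%360-180)>90: G=G*R.from_rotvec([0,0,np.pi])
    print("now",s["clock"],s["position"].round(4),"yaw",yaw(s).round(2),"j7",s["joints"][6].round(2),"w",round(s["width"],3),"F",s["force"].round(1))
    print("before",(M.inv().apply(d)/.3).round(3),"after",(G.inv().apply(d)/.3).round(3),"turn",((M.inv()*G).as_rotvec()/.12).round(3))
E
python3 -c "
from h import *
plan(.4286,-.25,.22,1)"
```

```text
now 0.1 [ 0.1507 -0.6061  0.226 ] yaw 13.97 j7 -0.08 w 0.996 F [0.1 1.2 0.1]
before [ 1.185 -0.928  0.021] after [ 0.947 -1.171  0.02 ] turn [-0.011  0.002  1.886]
```

```bash
python3 -m pendant '{"slide":[[0.118,-0.093,0.002],[0.118,-0.093,0.002],[0.118,-0.093,0.002],[0.118,-0.093,0.002],[0.118,-0.093,0.002],[0.118,-0.093,0.002],[0.118,-0.093,0.002],[0.118,-0.093,0.002],[0.118,-0.093,0.002],[0.118,-0.093,0.002]],"dr":[[0,0,0],[0,0,0],[0,0,0],[0,0,0],[0,0,0],[0,0,0],[0,0,0],[0,0,0],[0,0,0],[0,0,0]],"claw":[1,1,1,1,1,1,1,1,1,1]}' 30
python3 -m pendant '{"slide":[[0,0,0],[0,0,0],[0,0,0],[0,0,0]],"dr":[[0,0,0.95],[0,0,0.95],[0,0,0],[0,0,0]],"claw":[1,1,1,1]}'
python3 - <<'E'
from h import *
plan(.4286,-.25,.22,1)
c=arm.calibration("wrist"); print(c)
cv2.imwrite("pics/w1.png",arm.get_image("wrist")[:,:,::-1])
E
```

```text
clock: 1.1
position: [0.4277, -0.2487, 0.2206]
ee_rot: [3.118, 0.382, -0.0]
force: [0.6, -1.3, 0.2]
width: 1.001
gripper_force: 0.0
clock: 1.5
position: [0.4268, -0.2504, 0.2205]
ee_rot: [-3.141, -0.029, 0.001]
force: [0.6, -1.7, 0.1]
width: 0.998
gripper_force: 0.0
now 1.5 [ 0.4268 -0.2504  0.2205] yaw 1.07 j7 -1.18 w 0.998 F [ 0.6 -1.7  0.1]
before [ 0.006 -0.001  0.002] after [ 0.006 -0.001  0.002] turn [-0.001  0.004  0.01 ]
{'K': array([[333.01479522,   0.        , 274.95586815],
       [  0.        , 333.01479522, 209.08322377],
       [  0.        ,   0.        ,   1.        ]]), 'xyz': array([ 0.50264456, -0.24839143,  0.37920007]), 'orientation': array([-0.22694344,  0.22401129, -1.54197725])}
```

View pics/w1.png

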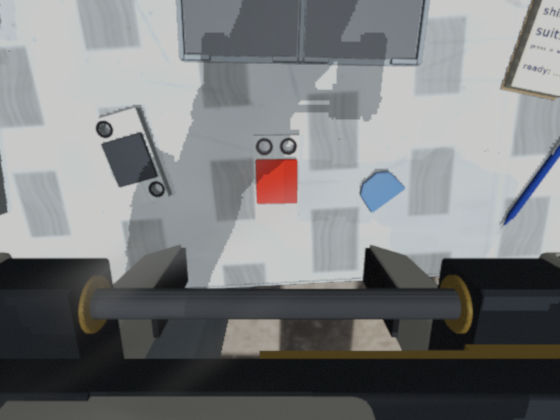

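The wrist view shows the pair platen's red pad at (277,181), with holes at (264,146) and (288,145). The diagonal platen is at (130,160).

```bash
cat >> h.py <<'E'
def pads(im,c,z=.02,off=0):
    """red and dark-grey pads: centre and yaw of long side"""
    i=im.astype(int); g=((i.max(2)<75)&(i.max(2)-i.min(2)<25)).astype(np.uint8)
    for nm,m in(("red",red(im)),("grey",cv2.morphologyEx(g,cv2.MORPH_OPEN,np.ones((13,13),np.uint8)))):
        for b,st,ce in blobs(m,600,6000):
            if ce[1]>260: continue
            cn=max(cv2.findContours(b.astype(np.uint8),0,2)[0],key=cv2.contourArea)
            q=ray(c,cv2.boxPoints(cv2.minAreaRect(cn)),z); d=q-np.roll(q,1,0); L=np.linalg.norm(d,axis=1)
            a=np.degrees(np.arctan2(d[:,1],d[:,0])); a=(a+45)%90-45
            print(nm,ce.round(1),"ctr",ray(c,ce,z)[0,:2].round(4),"sides",L[:2].round(4),"yaw",a.mean().round(2))
E
python3 - <<'E'
from h import *
im=cv2.imread("pics/w1.png")[:,:,::-1]; c=arm.calibration("wrist")
pads(im,c)
print(ray(c,[[264,146],[288,145],[104,129],[156,189]],.014).round(4))
# grey tray corners seen in top view
t=arm.calibration("top"); print(ray(t,[[351,199],[350,223],[443.5,197],[445,224]],.01).round(3))
E
```

```text
red [276.2 180.5] ctr [ 0.429  -0.2509] sides [0.048  0.0431] yaw 0.98
[[ 0.4655 -0.2371  0.014 ]
 [ 0.467  -0.263   0.014 ]
 [ 0.4806 -0.0661  0.014 ]
 [ 0.4158 -0.116   0.014 ]]
[[ 0.621 -0.154  0.01 ]
 [ 0.558 -0.149  0.01 ]
 [ 0.623 -0.392  0.01 ]
 [ 0.554 -0.392  0.01 ]]
```

```bash
python3 -m pendant '{"slide":[[0.007,0,0.13],[0,0,0.13],[0,0,0.13],[0,0,0.13],[0,0,0.13],[0,0,0.04],[0,0,0.03],[0,0,0],[0,0,0]],"dr":[[0,0,0],[0,0,0],[0,0,0],[0,0,0],[0,0,0],[0,0,0],[0,0,0],[0,0,0],[0,0,0]],"claw":[1,1,1,1,1,1,1,1,1]}' 30
python3 -m pendant '{"slide":[[0,0,0],[0,0,0],[0,0,0],[0,0,0],[0,0,0],[0,0,0],[0,0,0],[0,0,0]],"dr":[[0,0,0],[0,0,0],[0,0,0],[0,0,0],[0,0,0],[0,0,0],[0,0,0],[0,0,0]],"claw":[0,0,0,0,0,0,0,0]}' 30
```

```text
clock: 2.45
position: [0.4301, -0.2509, 0.006]
ee_rot: [3.141, 0.025, 0.003]
force: [0.7, -0.1, 0.3]
width: 1.001
gripper_force: 0.0
clock: 3.25
position: [0.4292, -0.2505, 0.0048]
ee_rot: [3.141, 0.025, 0.0]
force: [-1.1, -1.2, 0.8]
width: 0.539
gripper_force: 30.0
```

```bash
python3 -m pendant '{"slide":[[0,0,-0.05],[0,0,-0.13],[0,0,-0.13],[0,0,-0.13]],"dr":[[0,0,0],[0,0,0],[0,0,0],[0,0,0]],"claw":[0,0,0,0]}' 30
python3 -c "
from h import *
plan(.611,.209,.13,93.1)"
```

```text
clock: 3.65
position: [0.4285, -0.2498, 0.1377]
ee_rot: [-3.141, -0.025, 0.002]
force: [1.2, -1.5, -2.6]
width: 0.541
gripper_force: 30.0
now 3.65 [ 0.4285 -0.2498  0.1377] yaw 0.92 j7 -1.21 w 0.541 F [ 1.2 -1.5 -2.6]
before [ 0.633 -1.519  0.026] after [-1.494 -0.69   0.026] turn [3.0000e-03 1.4000e-02 1.2772e+01]
```

```bash
python3 -m pendant '{"slide":[[0.06,-0.15,0],[0.06,-0.15,0],[0.06,-0.15,0],[0.06,-0.15,0],[0.06,-0.15,0],[0.06,-0.15,0],[0.06,-0.15,0],[0.06,-0.15,0],[0.06,-0.15,0],[0.06,-0.15,0]],"dr":[[0,0,0],[0,0,0],[0,0,0],[0,0,0],[0,0,0],[0,0,0],[0,0,0],[0,0,0],[0,0,0],[0,0,0]],"claw":[0,0,0,0,0,0,0,0,0,0]}' 30
python3 -m pendant '{"slide":[[0,0,0],[0,0,0],[0,0,0],[0,0,0],[0,0,0],[0,0,0],[0,0,0],[0,0,0],[0,0,0],[0,0,0]],"dr":[[0,0,-1],[0,0,-1],[0,0,-1],[0,0,-1],[0,0,-1],[0,0,-1],[0,0,-1],[0,0,-1],[0,0,-1],[0,0,-1]],"claw":[0,0,0,0,0,0,0,0,0,0]}' 30
python3 -m pendant '{"slide":[[0,0,0],[0,0,0],[0,0,0],[0,0,0],[0,0,0],[0,0,0]],"dr":[[0,0,-1],[0,0,-1],[0,0,-1],[0,0,-0.4],[0,0,0],[0,0,0]],"claw":[0,0,0,0,0,0]}' 30
python3 - <<'E'
from h import *
plan(.611,.209,.13,93.1)
cv2.imwrite("pics/w2.png",arm.get_image("wrist")[:,:,::-1])
E
```

```text
clock: 4.65
position: [0.6019, 0.2042, 0.1361]
ee_rot: [3.141, 0.025, -0.002]
force: [1.3, -0.4, -2.1]
width: 0.542
gripper_force: 30.0
clock: 5.65
position: [0.6014, 0.2022, 0.1359]
ee_rot: [-2.574, -1.8, 0.002]
force: [-0.3, -0.3, -2.9]
width: 0.537
gripper_force: 30.0
clock: 6.25
position: [0.6017, 0.2022, 0.1362]
ee_rot: [-2.164, -2.277, 0.001]
force: [-0.6, 0.0, -2.6]
width: 0.539
gripper_force: 30.0
now 6.25 [0.6017 0.2022 0.1362] yaw 92.93 j7 -0.7 w 0.539 F [-0.6  0.  -2.6]
before [0.021 0.032 0.021] after [0.021 0.032 0.021] turn [-0.008  0.002 -0.025]
```

View pics/w2.png

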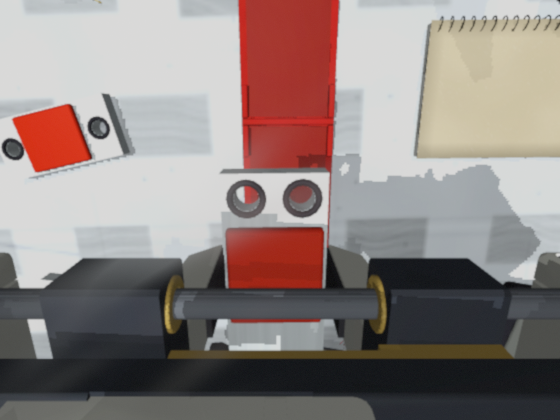

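The held pair platen sits level in the gripper, with its holes at (246,198) and (303,197). The tray divider crosses at row 121 between columns 244 and 333. The end-hole platen is at (52,138), with holes at (12,149) and (99,128).

```bash
python3 - <<'E'
from h import *
im=cv2.imread("pics/w2.png")[:,:,::-1]; c=arm.calibration("wrist")
p=ray(c,[[244,121],[334,121],[238,0],[338,0]],.014); print(p.round(4),p[:2].mean(0),p[2:].mean(0))
pads(im,c); q=ray(c,[[12,149],[99,128]],.014); print(q.round(4),np.linalg.norm(q[0]-q[1]),np.degrees(np.arctan2(*(q[1]-q[0])[1::-1])))
E
```

```text
[[0.5721 0.2701 0.014 ]
 [0.6455 0.2738 0.014 ]
 [0.5656 0.3568 0.014 ]
 [0.6398 0.3605 0.014 ]] [0.60877378 0.27196799 0.014     ] [0.60269583 0.35865295 0.014     ]
red [ 51.8 137.8] ctr [0.4173 0.2494] sides [0.0501 0.0495] yaw 18.54
red [276.1 258.7] ctr [0.6043 0.1519] sides [0.0579 0.0841] yaw 2.86
[[0.3788 0.2379 0.014 ]
 [0.4532 0.2587 0.014 ]] 0.07728200421981044 15.614009178435582
```

```bash
python3 -m pendant '{"slide":[[0.022,0.032,0],[0,0,0.12],[0,0,0.12],[0,0,0.12],[0,0,0.04],[0,0,0.022],[0,0,0],[0,0,0]],"dr":[[0,0,0],[0,0,0],[0,0,0],[0,0,0],[0,0,0],[0,0,0],[0,0,0],[0,0,0]],"claw":[0,0,0,0,0,0,0,0]}' 30
python3 -m pendant '{"slide":[[0,0,0],[0,0,0],[0,0,0],[0,0,0],[0,0,0],[0,0,-0.06],[0,0,-0.13],[0,0,-0.13],[0,0,-0.13],[0,0,-0.13]],"dr":[[0,0,0],[0,0,0],[0,0,0],[0,0,0],[0,0,0],[0,0,0],[0,0,0],[0,0,0],[0,0,0],[0,0,0]],"claw":[0.75,0.75,0.75,0.75,0.75,0.75,0.75,0.75,0.75,0.75]}' 30
python3 - <<'E'
from h import *
plan(.4342,.0878,.18,-4.5)
cv2.imwrite("pics/w3.png",arm.get_image("wrist")[:,:,::-1])
E
```

```text
clock: 7.1
position: [0.6125, 0.2104, 0.0118]
ee_rot: [2.161, 2.279, 0.004]
force: [-0.5, -0.9, -2.3]
width: 0.538
gripper_force: 30.0
clock: 8.1
position: [0.611, 0.2098, 0.1872]
ee_rot: [2.161, 2.28, 0.002]
force: [0.9, -1.1, 0.1]
width: 0.75
gripper_force: 0.0
now 8.1 [0.611  0.2098 0.1872] yaw 93.06 j7 -0.67 w 0.75 F [ 0.9 -1.1  0.1]
before [-0.374 -0.61   0.023] after [ 0.556 -0.452  0.024] turn [ 9.000e-03  1.000e-03 -1.199e+01]
```

View pics/w3.png

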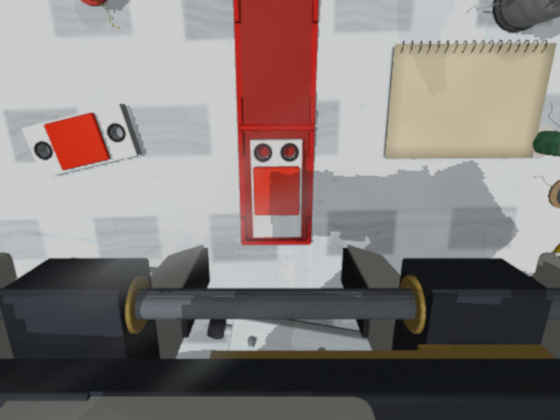

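The pair platen lies flat in the near red bay: pad at (276,191), with margins all round. Next is the end-hole platen.

```bash
python3 -m pendant '{"slide":[[0.032,-0.127,-0.02],[0.032,-0.127,-0.02],[0.032,-0.127,-0.02],[0.032,-0.127,-0.02],[0.032,-0.127,-0.02],[0,0,0],[0,0,0],[0,0,0],[0,0,0],[0,0,0]],"dr":[[0,0,0],[0,0,0],[0,0,0],[0,0,0],[0,0,0],[0,0,1],[0,0,1],[0,0,1],[0,0,1],[0,0,1]],"claw":[1,1,1,1,1,1,1,1,1,1]}' 30
python3 -m pendant '{"slide":[[0,0,0],[0,0,0],[0,0,0],[0,0,0],[0,0,0],[0,0,0],[0,0,0],[0,0,0],[0,0,0]],"dr":[[0,0,1],[0,0,1],[0,0,1],[0,0,1],[0,0,1],[0,0,1],[0,0,0.2],[0,0,0],[0,0,0]],"claw":[1,1,1,1,1,1,1,1,1]}' 30
python3 - <<'E'
from h import *
plan(.4178,.248,.22,16)
c=arm.calibration("wrist"); im=arm.get_image("wrist"); cv2.imwrite("pics/w4.png",im[:,:,::-1])
pads(im,c)
g=cv2.medianBlur(cv2.cvtColor(im,cv2.COLOR_RGB2GRAY),3)
cs=cv2.HoughCircles(g,cv2.HOUGH_GRADIENT,1,15,param1=100,param2=12,minRadius=4,maxRadius=13)
if cs is not None: print([a for a in cs[0].round(1).tolist() if 200<a[0]<350 and a[1]<260])
E
```

```text
clock: 9.15
position: [0.4183, 0.2477, 0.2152]
ee_rot: [2.742, 1.533, 0.002]
force: [0.2, 0.1, -0.6]
width: 1.0
gripper_force: 0.0
clock: 10.05
position: [0.4184, 0.2476, 0.2145]
ee_rot: [-3.11, -0.443, -0.001]
force: [-1.0, 0.3, -0.4]
width: 0.999
gripper_force: 0.0
now 10.05 [0.4184 0.2476 0.2145] yaw 16.2 j7 -2.09 w 0.999 F [-1.   0.3 -0.4]
before [-0.002 -0.002 -0.018] after [-0.002 -0.002 -0.018] turn [-0.001 -0.004  0.029]
red [257.3  10.1] ctr [0.5737 0.3108] sides [0.0244 0.1213] yaw 15.27
red [371.2  12.3] ctr [0.6016 0.2072] sides [0.0503 0.0262] yaw 4.26
red [142.4 133.9] ctr [0.4309 0.3954] sides [0.0317 0.0491] yaw 13.0
red [274.6 183.5] ctr [0.4186 0.2492] sides [0.0464 0.0425] yaw 16.1
grey [29.7 29.9] ctr [0.4973 0.5152] sides [0.0576 0.0532] yaw 10.18
grey [ 26.5 188. ] ctr [0.339  0.5066] sides [0.0879 0.0568] yaw 10.15
[[274.5, 149.5, 8.800000190734863], [328.5, 7.5, 9.600000381469727], [274.5, 217.5, 8.199999809265137], [276.5, 125.5, 4.599999904632568]]
```

View pics/w4.png

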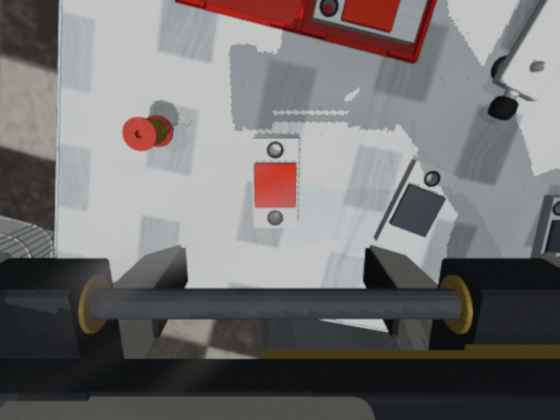

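The end-hole platen stands square to the tool: holes at (274.5,149.5) and (274.5,217.5), pad at (275,184). The spool at (140,133) is clear.

```bash
python3 - <<'E'
from h import *
c=arm.calibration("wrist")
q=ray(c,[[274.5,149.5],[274.5,217.5]],.014); print(q.round(4),q.mean(0).round(4),np.linalg.norm(q[0]-q[1]),np.degrees(np.arctan2(*(q[0]-q[1])[1::-1])))
plan(*q.mean(0)[:2],.005,15.7)
E
```

```text
[[0.4529 0.259  0.014 ]
 [0.3796 0.238  0.014 ]] [0.4162 0.2485 0.014 ] 0.07627815319475244 16.040012891759492
now 10.1 [0.4185 0.2475 0.2143] yaw 16.16 j7 -2.09 w 0.996 F [-0.8  0.7 -1.1]
before [-0.006 -0.005  0.698] after [-0.006 -0.005  0.698] turn [-0.    -0.002  0.067]
```

```bash
python3 -m pendant '{"slide":[[-0.005,-0.004,0.13],[0,0,0.13],[0,0,0.13],[0,0,0.13],[0,0,0.12],[0,0,0.04],[0,0,0.018],[0,0,0],[0,0,0]],"dr":[[0,0,0],[0,0,0],[0,0,0],[0,0,0],[0,0,0],[0,0,0],[0,0,0],[0,0,0],[0,0,0]],"claw":[1,1,1,1,1,1,1,1,1]}' 30
python3 -m pendant '{"slide":[[0,0,0],[0,0,0],[0,0,0],[0,0,0],[0,0,0],[0,0,0],[0,0,0],[0,0,0]],"dr":[[0,0,0],[0,0,0],[0,0,0],[0,0,0],[0,0,0],[0,0,0],[0,0,0],[0,0,0]],"claw":[0,0,0,0,0,0,0,0]}' 30
python3 -m pendant '{"slide":[[0,0,-0.05],[0,0,-0.13],[0,0,-0.15],[0,0,-0.15],[0,0,-0.15],[0,0,0],[0,0,0]],"dr":[[0,0,0],[0,0,0],[0,0,0],[0,0,0],[0,0,0],[0,0,0],[0,0,0]],"claw":[0,0,0,0,0,0,0]}' 30
python3 -c "
from h import *
plan(.555,.058,.2,-8.5)"
```

```text
clock: 11.0
position: [0.4177, 0.2488, 0.0061]
ee_rot: [-3.11, -0.438, -0.003]
force: [-0.4, -0.9, 1.5]
width: 1.004
gripper_force: 0.0
clock: 11.8
position: [0.4168, 0.248, 0.0047]
ee_rot: [3.111, 0.438, -0.0]
force: [0.3, -0.1, 1.6]
width: 0.539
gripper_force: 30.0
clock: 12.5
position: [0.417, 0.2481, 0.1941]
ee_rot: [-3.111, -0.437, -0.003]
force: [0.2, -0.3, -2.2]
width: 0.542
gripper_force: 30.0
now 12.5 [0.417  0.2481 0.1941] yaw 16.01 j7 -2.11 w 0.542 F [ 0.2 -0.3 -2.2]
before [ 0.267  0.736 -0.019] after [ 0.549  0.559 -0.02 ] turn [-3.000e-03 -1.400e-02  3.565e+00]
```

```bash
python3 -m pendant '{"slide":[[0.045,0.123,0],[0.045,0.123,0],[0.045,0.123,0],[0.045,0.123,0],[0.045,0.123,0],[0.045,0.123,0]],"dr":[[0,0,0],[0,0,0],[0,0,0],[0,0,0],[0,0,0],[0,0,0]],"claw":[0,0,0,0,0,0]}' 30
python3 -m pendant '{"slide":[[0,0,0],[0,0,0],[0,0,0],[0,0,0],[0,0,0],[0,0,0],[0,0,0]],"dr":[[0,0,0.89],[0,0,0.89],[0,0,0.89],[0,0,0.89],[0,0,0],[0,0,0],[0,0,0]],"claw":[0,0,0,0,0,0,0]}' 30
python3 - <<'E'
from h import *
plan(.6316,.0477,.1,-8.5)
im=arm.get_image("wrist"); cv2.imwrite("pics/w5.png",im[:,:,::-1])
E
```

```text
clock: 13.1
position: [0.5551, 0.0559, 0.1911]
ee_rot: [3.111, 0.438, -0.007]
force: [0.8, 0.7, -2.4]
width: 0.539
gripper_force: 30.0
clock: 13.8
position: [0.5552, 0.0577, 0.1928]
ee_rot: [3.133, -0.227, -0.002]
force: [-0.0, 0.1, -2.1]
width: 0.538
gripper_force: 30.0
now 13.8 [0.5552 0.0577 0.1928] yaw -8.3 j7 -2.04 w 0.538 F [-0.   0.1 -2.1]
before [ 0.257 -0.004  0.309] after [ 0.257 -0.005  0.309] turn [0.004 0.013 0.029]
```

View pics/w5.png

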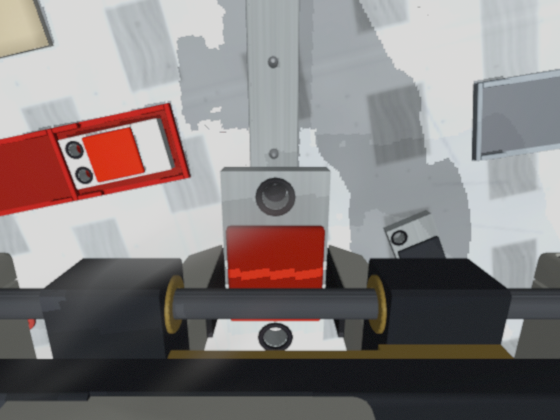

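The pins are visible at about (274,62) and (274,154), and the held platen's holes at (276,196) and (275,337). I'll get these to subpixel.

```bash
python3 - <<'E'
import cv2,numpy as np
im=cv2.imread("pics/w5.png")
a=cv2.resize(im[40:175,235:315],(400,600*135//160*400//400 if 0 else 675)[:1]+(600,),interpolation=cv2.INTER_CUBIC)
b=cv2.resize(im[165:225,235:315],(400,300),interpolation=cv2.INTER_CUBIC)
d=cv2.resize(im[315,235:315][None].repeat(1,0),(400,1))
e=cv2.resize(im[310:360,235:315],(400,300),interpolation=cv2.INTER_CUBIC)
cv2.imwrite("pics/w5z.png",np.hstack([a,np.vstack([b,e])]))
E
```

```text
(no output)
```

View pics/w5z.png

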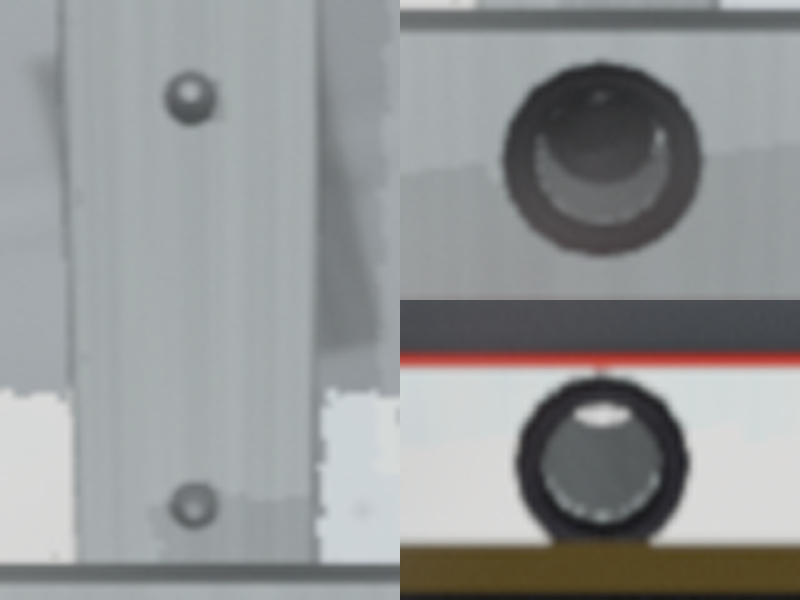

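```bash
python3 - <<'E'
from h import *
c=arm.calibration("wrist"); s=arm.observe()
zt=s["position"][2]-.0047+.014
h=ray(c,[[275.1,196.4],[275.1,339.1]],zt)
f=lambda q:(q.mean(0).round(4),np.linalg.norm(q[0]-q[1]).round(4),np.degrees(np.arctan2(*(q[0]-q[1])[1::-1])).round(2))
h=h[[0,1]]; print("tcp",s["position"].round(4),yaw(s).round(2)); print("holes",h.round(4),f(h))
for z in(.05,.0515,.053):
    p=ray(c,[[272.8,61.4],[273.4,153.25]],z); print("pins",z,p.round(4),f(p))
p=ray(c,[[272.8,61.4],[273.4,153.25]],.0515)
d=p.mean(0)-h.mean(0); d[2]=0
print("shift tool mm",R.from_rotvec(s["ee_rot"]).inv().apply(d)*1e3)
E
```

```text
tcp [0.5554 0.0577 0.1931] -8.33
holes [[0.5927 0.0527 0.2024]
 [0.5157 0.0642 0.2024]] (array([0.5542, 0.0584, 0.2024]), np.float64(0.0779), np.float64(-8.43))
pins 0.05 [[0.6695 0.0433 0.05  ]
 [0.594  0.054  0.05  ]] (array([0.6317, 0.0486, 0.05  ]), np.float64(0.0762), np.float64(-8.13))
pins 0.0515 [[0.6693 0.0433 0.0515]
 [0.5942 0.054  0.0515]] (array([0.6317, 0.0486, 0.0515]), np.float64(0.0758), np.float64(-8.13))
pins 0.053 [[0.6691 0.0433 0.053 ]
 [0.5944 0.054  0.053 ]] (array([0.6317, 0.0486, 0.053 ]), np.float64(0.0755), np.float64(-8.13))
shift tool mm [78.11306757 -1.52214365 -0.08059224]
```

```bash
python3 -m pendant '{"slide":[[0.129,-0.005,0],[0.129,0,0],[0,0,0.12],[0,0,0.12],[0,0,0.1],[0,0,0.06],[0,0,0],[0,0,0],[0,0,0]],"dr":[[0,0,0],[0,0,-0.04],[0,0,0],[0,0,0],[0,0,0],[0,0,0],[0,0,0],[0,0,0],[0,0,0]],"claw":[0,0,0,0,0,0,0,0,0]}' 30
python3 - <<'E'
from h import *
s=arm.observe(); print(s["position"],yaw(s))
im=arm.get_image("wrist"); 
a=cv2.resize(im[165:225,235:315],(800,600),interpolation=cv2.INTER_CUBIC)[:, :, ::-1]
b=cv2.resize(im[310:360,235:315],(800,500),interpolation=cv2.INTER_CUBIC)[:,:,::-1]
cv2.imwrite("pics/w6z.png",cv2.resize(np.vstack([a,b]),(436,600),interpolation=cv2.INTER_AREA))
E
```

```text
clock: 14.75
position: [0.6336, 0.048, 0.0752]
ee_rot: [-3.133, 0.223, -0.004]
force: [-0.1, 0.3, -2.1]
width: 0.543
gripper_force: 30.0
[0.63357357 0.04804298 0.07520892] -8.15312788884302
```

View pics/w6z.png

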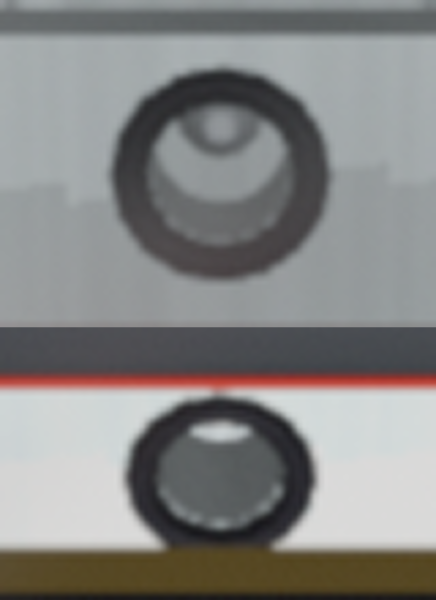

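```bash
python3 - <<'E'
from h import *
c=arm.calibration("wrist"); s=arm.observe(); M=R.from_rotvec(s["ee_rot"]).inv()
print("cam in tool",(M.apply(c["xyz"]-s["position"])*1e3).round(1))
h=lambda v,z:(M.apply(ray(c,[[275.2,v]],z)[0]-s["position"])*1e3).round(2)
zt=s["position"][2]+.0093
print("hole collar",h(196.4,zt),"hole rear",h(339.1,zt),"pin tip",h(187,.058),"pin low edge shoulder",h(193,.052),h(193,.058))
for p in ([.6693,.0433,.0515],[.5942,.054,.0515]): print("pins by w5 in tool",(M.apply(np.array(p)-s["position"])*1e3).round(2))
for x in(36,38,40): print(x,proj(c,s["position"]+M.inv().apply(np.array([x,0,0])/1e3)+[0,0,.0093]))
E
```

```text
cam in tool [  75.7   -0.5 -158.7]
hole collar [37.61 -0.47 -9.21] hole rear [-40.11  -0.59  -9.4 ] pin tip [36.07 -0.46 17.41] pin low edge shoulder [31.28 -0.47 23.4 ] [32.74 -0.47 17.4 ]
pins by w5 in tool [35.95 -0.38 23.91]
pins by w5 in tool [-39.91  -0.3   23.72]
36 [[276.1991584  199.76552583]]
38 [[276.19604239 195.58245143]]
40 [[276.19290334 191.36844257]]
```

```bash
python3 -m pendant '{"slide":[[-0.0035,0,0],[0,0,0.02],[0,0,0.02],[0,0,0.015],[0,0,0],[0,0,0]],"dr":[[0,0,0],[0,0,0],[0,0,0],[0,0,0],[0,0,0],[0,0,0]],"claw":[0,0,0,0,0,0]}' 30
python3 -m pendant '{"slide":[[0,0,0.01],[0,0,0.01],[0,0,0.005],[0,0,0.003],[0,0,0],[0,0,0]],"dr":[[0,0,0],[0,0,0],[0,0,0],[0,0,0],[0,0,0],[0,0,0]],"claw":[0,0,0,0,0,0]}' 30
```

```text
clock: 15.4
position: [0.6314, 0.048, 0.0569]
ee_rot: [3.133, -0.224, -0.001]
force: [-0.1, 0.3, -1.7]
width: 0.541
gripper_force: 30.0
clock: 16.0
position: [0.6314, 0.0479, 0.0498]
ee_rot: [3.133, -0.224, 0.0]
force: [-4.0, -1.5, 8.5]
width: 0.539
gripper_force: 30.0
```

```bash
python3 -m pendant '{"slide":[[0,0,0],[0,0,0],[0,0,0],[0,0,0],[0,0,0],[0,0,-0.05],[0,0,-0.13],[0,0,-0.13],[0,0,-0.13],[0,0,0]],"dr":[[0,0,0],[0,0,0],[0,0,0],[0,0,0],[0,0,0],[0,0,0],[0,0,0],[0,0,0],[0,0,0],[0,0,0]],"claw":[0.75,0.75,0.75,0.75,0.75,0.75,0.75,0.75,0.75,0.75]}' 30
python3 - <<'E'
from h import *
plan(.4342,.0878,.2,-4.5)
cv2.imwrite("pics/w7.png",arm.get_image("wrist")[:,:,::-1])
E
```

```text
clock: 17.0
position: [0.6348, 0.0489, 0.1881]
ee_rot: [-3.131, 0.224, -0.016]
force: [0.7, 0.2, -0.4]
width: 0.751
gripper_force: 0.0
now 17.0 [0.6348 0.0489 0.1881] yaw -8.18 j7 -2.01 w 0.751 F [ 0.7  0.2 -0.4]
before [-0.68  -0.033 -0.046] after [-0.677 -0.077 -0.04 ] turn [-0.023 -0.085 -0.535]
```

View pics/w7.png

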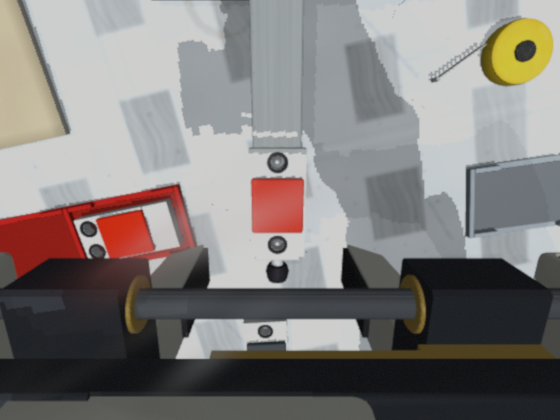

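The end-hole platen sits on the bed with pins showing in both holes at (277,161) and (278,245). It released at a TCP height of 0.0498 m, which means it is fully down. Next is the single-hole platen.

```bash
python3 -m pendant '{"slide":[[-0.136,-0.006,-0.01],[-0.136,-0.006,-0.01],[-0.136,-0.006,-0.01],[-0.136,-0.006,-0.01],[-0.136,-0.006,-0.01],[0,0,0],[0,0,0],[0,0,0],[0,0,0]],"dr":[[0,0,0],[0,0,0],[0,0,0],[0,0,0],[0,0,0],[-0.023,-0.085,-0.5],[0,0,0],[0,0,0],[0,0,0]],"claw":[1,1,1,1,1,1,1,1,1]}' 30
python3 - <<'E'
from h import *
plan(.4342,.0878,.005,-4.9)
c=arm.calibration("wrist"); im=arm.get_image("wrist"); cv2.imwrite("pics/w8.png",im[:,:,::-1])
pads(im,c)
g=cv2.medianBlur(cv2.cvtColor(im,cv2.COLOR_RGB2GRAY),3)
cs=cv2.HoughCircles(g,cv2.HOUGH_GRADIENT,1,15,param1=100,param2=12,minRadius=4,maxRadius=13)
for a in cs[0]:
    if 150<a[0]<400 and a[1]<250: print(a,ray(c,a[:2],.014).round(4))
E
```

```text
clock: 17.95
position: [0.4314, 0.0857, 0.1956]
ee_rot: [3.137, -0.133, -0.016]
force: [0.3, 0.2, -0.0]
width: 1.0
gripper_force: 0.0
now 17.95 [0.4314 0.0857 0.1956] yaw -4.85 j7 -2.07 w 1.0 F [ 0.3  0.2 -0. ]
before [ 0.015 -0.009  0.635] after [ 0.009 -0.008  0.635] turn [0.019 0.086 0.007]
red [117.2  12.6] ctr [0.6002 0.2118] sides [0.0231 0.0535] yaw -8.88
grey [448.5 156.5] ctr [ 0.4462 -0.0895] sides [0.0489 0.0448] yaw 12.54
[272.5 146.5   8.4] [[0.4706 0.0851 0.014 ]]
```

```bash
python3 -m pendant '{"slide":[[0,0,0],[0.007,-0.008,0.1],[0,0,0.13],[0,0,0.13],[0,0,0.13],[0,0,0.08],[0,0,0.04],[0,0,0.022],[0,0,0],[0,0,0]],"dr":[[0.02,0.086,0],[0,0,0],[0,0,0],[0,0,0],[0,0,0],[0,0,0],[0,0,0],[0,0,0],[0,0,0],[0,0,0]],"claw":[1,1,1,1,1,1,1,1,1,1]}' 30
python3 -m pendant '{"slide":[[0,0,0],[0,0,0],[0,0,0],[0,0,0],[0,0,0],[0,0,0],[0,0,0],[0,0,0]],"dr":[[0,0,0],[0,0,0],[0,0,0],[0,0,0],[0,0,0],[0,0,0],[0,0,0],[0,0,0]],"claw":[0,0,0,0,0,0,0,0]}' 30
python3 -m pendant '{"slide":[[0,0,-0.05],[0,0,-0.13],[0,0,-0.15],[0,0,-0.1],[0,0,0]],"dr":[[0,0,0],[0,0,0],[0,0,0],[0,0,0],[0,0,0]],"claw":[0,0,0,0,0]}' 30
python3 -c "
from h import *
plan(.587,-.334,.13,90.7);plan(.591,-.212,.13,90.7)"
```

```text
clock: 19.0
position: [0.4336, 0.0882, 0.0067]
ee_rot: [-3.139, 0.13, -0.001]
force: [0.5, -0.2, -1.3]
width: 1.001
gripper_force: 0.0
clock: 19.8
position: [0.4331, 0.088, 0.0062]
ee_rot: [3.139, -0.13, 0.0]
force: [-1.1, -0.6, 2.3]
width: 0.538
gripper_force: 30.0
clock: 20.3
position: [0.4353, 0.0888, 0.1387]
ee_rot: [-3.137, 0.13, -0.01]
force: [0.4, 0.1, -1.7]
width: 0.539
gripper_force: 30.0
now 20.3 [0.4353 0.0888 0.1387] yaw -4.75 j7 -2.13 w 0.539 F [ 0.4  0.1 -1.7]
before [0.62  1.363 0.03 ] after [ 1.415 -0.488  0.029] turn [-0.052 -0.032 12.297]
now 20.3 [0.4353 0.0888 0.1387] yaw -4.75 j7 -2.13 w 0.539 F [ 0.4  0.1 -1.7]
before [0.6   0.956 0.031] after [ 1.009 -0.507  0.029] turn [-0.052 -0.032 12.297]
```

```bash
python3 -m pendant '{"slide":[[0.062,0.136,0],[0.062,0.136,0],[0.062,0.136,0],[0.062,0.136,0],[0.062,0.136,0],[0.062,0.136,0],[0.062,0.136,0],[0.062,0.136,0],[0.062,0.136,0],[0.062,0.136,0]],"dr":[[0,0,0],[0,0,0],[0,0,0],[0,0,0],[0,0,0],[0,0,0],[0,0,0],[0,0,0],[0,0,0],[0,0,0]],"claw":[0,0,0,0,0,0,0,0,0,0]}' 30
python3 -m pendant '{"slide":[[0,0,0],[0,0,0],[0,0,0],[0,0,0],[0,0,0],[0,0,0],[0,0,0],[0,0,0],[0,0,0],[0,0,0]],"dr":[[0,0,-1],[0,0,-1],[0,0,-1],[0,0,-1],[0,0,-1],[0,0,-1],[0,0,-1],[0,0,-1],[0,0,-1],[0,0,-1]],"claw":[0,0,0,0,0,0,0,0,0,0]}' 30
python3 -m pendant '{"slide":[[0,0,0],[0,0,0],[0,0,0],[0,0,0],[0,0,0],[0,0,0]],"dr":[[0,0,-1],[0,0,-1],[0,0,-1],[0,0,-0.85],[0,0,0],[0,0,0]],"claw":[0,0,0,0,0,0]}' 30
python3 - <<'E'
from h import *
plan(.589,-.333,.0102,90.5)
cv2.imwrite("pics/w9.png",arm.get_image("wrist")[:,:,::-1])
E
```

```text
clock: 21.3
position: [0.5843, -0.3354, 0.1331]
ee_rot: [-3.138, 0.13, 0.004]
force: [-0.2, 0.1, -2.4]
width: 0.542
gripper_force: 30.0
clock: 22.3
position: [0.584, -0.3335, 0.1331]
ee_rot: [-2.658, -1.671, 0.002]
force: [0.2, 0.1, -2.0]
width: 0.542
gripper_force: 30.0
clock: 22.9
position: [0.5842, -0.3337, 0.1338]
ee_rot: [-2.214, -2.226, 0.001]
force: [0.4, 0.6, -2.1]
width: 0.539
gripper_force: 30.0
now 22.9 [ 0.5842 -0.3337  0.1338] yaw 90.31 j7 0.11 w 0.539 F [ 0.4  0.6 -2.1]
before [0.002 0.017 0.412] after [0.002 0.016 0.412] turn [-0.013 -0.008 -0.027]
```

View pics/w9.png

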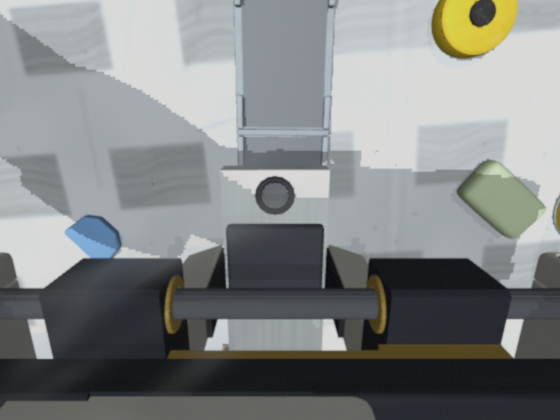

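The held single-hole platen is level. The grey tray's divider is at row 132, columns 237 to 330.

```bash
python3 - <<'E'
from h import *
c=arm.calibration("wrist")
p=ray(c,[[237,132],[330,132],[235,3],[336,3]],.014); print(p.round(4),p[:2].mean(0),p[2:].mean(0))
E
```

```text
[[ 0.552  -0.2731  0.014 ]
 [ 0.628  -0.2728  0.014 ]
 [ 0.5531 -0.1801  0.014 ]
 [ 0.6278 -0.1799  0.014 ]] [ 0.59001424 -0.27298273  0.014     ] [ 0.59045396 -0.17998097  0.014     ]
```

```bash
python3 -m pendant '{"slide":[[0,0.018,0],[0,0,0.12],[0,0,0.12],[0,0,0.1],[0,0,0.045],[0,0,0.022],[0,0,0],[0,0,0]],"dr":[[0,0,0],[0,0,0],[0,0,0],[0,0,0],[0,0,0],[0,0,0],[0,0,0],[0,0,0]],"claw":[0,0,0,0,0,0,0,0]}' 30
python3 -m pendant '{"slide":[[0,0,0],[0,0,0],[0,0,0],[0,0,0],[0,0,0],[0,0,-0.06],[0,0,-0.13],[0,0,-0.13],[0,0,-0.13],[0,0,-0.13]],"dr":[[0,0,0],[0,0,0],[0,0,0],[0,0,0],[0,0,0],[0,0,0],[0,0,0],[0,0,0],[0,0,0],[0,0,0]],"claw":[0.75,0.75,0.75,0.75,0.75,0.75,0.75,0.75,0.75,0.75]}' 30
python3 - <<'E'
from h import *
plan(.449,-.0915,.2,17)
c=arm.calibration("wrist"); im=arm.get_image("wrist"); cv2.imwrite("pics/w10.png",im[:,:,::-1])
pads(im,c,.024)
E
```

```text
clock: 23.75
position: [0.5914, -0.3341, 0.0147]
ee_rot: [2.211, 2.229, 0.001]
force: [-0.1, 0.4, 0.1]
width: 0.537
gripper_force: 30.0
clock: 24.75
position: [0.5902, -0.3335, 0.1903]
ee_rot: [2.211, 2.231, 0.001]
force: [1.4, -1.1, 1.0]
width: 0.748
gripper_force: 0.0
now 24.75 [ 0.5902 -0.3335  0.1903] yaw 90.51 j7 0.14 w 0.748 F [ 1.4 -1.1  1. ]
before [ 0.811 -0.463 -0.033] after [-0.214 -0.909 -0.032] turn [ 9.0000e-03 -4.0000e-03  1.0692e+01]
grey [274.7 176.4] ctr [ 0.589  -0.3185] sides [0.0231 0.0412] yaw 0.44
```

```bash
python3 -m pendant '{"slide":[[0.135,-0.077,-0.005],[0.135,-0.077,-0.005],[0.135,-0.077,-0.005],[0.135,-0.077,-0.005],[0.135,-0.077,-0.005],[0.135,-0.077,-0.005],[0,0,0],[0,0,0],[0,0,0],[0,0,0]],"dr":[[0,0,0],[0,0,0],[0,0,0],[0,0,0],[0,0,0],[0,0,0],[0,0,1],[0,0,1],[0,0,1],[0,0,1]],"claw":[1,1,1,1,1,1,1,1,1,1]}' 30
python3 -m pendant '{"slide":[[0,0,0],[0,0,0],[0,0,0],[0,0,0],[0,0,0],[0,0,0],[0,0,0],[0,0,0],[0,0,0]],"dr":[[0,0,1],[0,0,1],[0,0,1],[0,0,1],[0,0,1],[0,0,1],[0,0,0.72],[0,0,0],[0,0,0]],"claw":[1,1,1,1,1,1,1,1,1]}' 30
python3 - <<'E'
from h import *
plan(.449,-.0915,.005,16.8)
c=arm.calibration("wrist"); im=arm.get_image("wrist"); cv2.imwrite("pics/w11.png",im[:,:,::-1])
pads(im,c)
g=cv2.medianBlur(cv2.cvtColor(im,cv2.COLOR_RGB2GRAY),3)
cs=cv2.HoughCircles(g,cv2.HOUGH_GRADIENT,1,15,param1=100,param2=12,minRadius=4,maxRadius=13)
for a in cs[0]:
    if 200<a[0]<350 and a[1]<250: print(a,ray(c,a[:2],.014).round(4))
E
```

```text
clock: 25.8
position: [0.4497, -0.0916, 0.1972]
ee_rot: [2.681, 1.635, 0.001]
force: [0.2, 0.3, -0.6]
width: 1.003
gripper_force: 0.0
clock: 26.7
position: [0.4497, -0.0918, 0.1968]
ee_rot: [3.107, 0.463, 0.001]
force: [-0.3, 0.3, -0.2]
width: 1.001
gripper_force: 0.0
now 26.7 [ 0.4497 -0.0918  0.1968] yaw 16.97 j7 -1.35 w 1.001 F [-0.3  0.3 -0.2]
before [-0.002 -0.002  0.639] after [-0.002 -0.001  0.639] turn [ 0.005 -0.006  0.024]
[260.5 150.5   8.2] [[ 0.4808 -0.0659  0.014 ]]
[288.5 222.5   8.8] [[ 0.4154 -0.1164  0.014 ]]
[280.5 122.5   6.9] [[ 0.513  -0.0773  0.014 ]]
```

```bash
python3 -m pendant '{"slide":[[-0.003,-0.001,0.1],[0,0,0.13],[0,0,0.13],[0,0,0.13],[0,0,0.08],[0,0,0.04],[0,0,0.028],[0,0,0],[0,0,0]],"dr":[[0,0,0.05],[0,0,0],[0,0,0],[0,0,0],[0,0,0],[0,0,0],[0,0,0],[0,0,0],[0,0,0]],"claw":[1,1,1,1,1,1,1,1,1]}' 30
python3 -m pendant '{"slide":[[0,0,0],[0,0,0],[0,0,0],[0,0,0],[0,0,0],[0,0,0],[0,0,0],[0,0,0]],"dr":[[0,0,0],[0,0,0],[0,0,0],[0,0,0],[0,0,0],[0,0,0],[0,0,0],[0,0,0]],"claw":[0,0,0,0,0,0,0,0]}' 30
python3 -m pendant '{"slide":[[0,0,-0.05],[0,0,-0.13],[0,0,-0.15],[0,0,-0.1],[0,0,0]],"dr":[[0,0,0],[0,0,0],[0,0,0],[0,0,0],[0,0,0]],"claw":[0,0,0,0,0]}' 30
python3 -c "
from h import *
plan(.590,-.212,.13,90.5)"
```

```text
clock: 27.65
position: [0.4494, -0.092, 0.0056]
ee_rot: [3.109, 0.45, 0.002]
force: [-1.1, 0.3, 0.3]
width: 0.999
gripper_force: 0.0
clock: 28.45
position: [0.4486, -0.0921, 0.0048]
ee_rot: [3.109, 0.449, 0.0]
force: [-0.2, -0.1, 2.1]
width: 0.54
gripper_force: 30.0
clock: 28.95
position: [0.4509, -0.0921, 0.1372]
ee_rot: [3.107, 0.448, 0.01]
force: [0.0, 0.0, -1.9]
width: 0.54
gripper_force: 30.0
now 28.95 [ 0.4509 -0.0921  0.1372] yaw 16.43 j7 -1.43 w 0.54 F [ 0.   0.  -1.9]
before [0.332 0.514 0.028] after [-0.404  0.46   0.024] turn [  0.053  -0.024 -10.773]
```

```bash
python3 -m pendant '{"slide":[[0.083,0.1285,0],[0.083,0.1285,0],[0.083,0.1285,0],[0.083,0.1285,0],[0,0,0],[0,0,0],[0,0,0],[0,0,0],[0,0,0],[0,0,0]],"dr":[[0,0,0],[0,0,0],[0,0,0],[0,0,0],[0,0,-1],[0,0,-1],[0,0,-1],[0,0,-1],[0,0,-1],[0,0,-1]],"claw":[0,0,0,0,0,0,0,0,0,0]}' 30
python3 -m pendant '{"slide":[[0,0,0],[0,0,0],[0,0,0],[0,0,0],[0,0,0],[0,0,0],[0,0,0]],"dr":[[0,0,-1],[0,0,-1],[0,0,-1],[0,0,-1],[0,0,-0.77],[0,0,0],[0,0,0]],"claw":[0,0,0,0,0,0,0]}' 30
python3 -c "
from h import *
plan(.590,-.212,.0092,90.3)"
```

```text
clock: 29.95
position: [0.5868, -0.2115, 0.1318]
ee_rot: [-2.746, -1.522, 0.003]
force: [0.2, 1.3, -2.2]
width: 0.54
gripper_force: 30.0
clock: 30.65
position: [0.5871, -0.2116, 0.1325]
ee_rot: [-2.214, -2.227, 0.001]
force: [0.6, -0.4, -2.8]
width: 0.538
gripper_force: 30.0
now 30.65 [ 0.5871 -0.2116  0.1325] yaw 90.33 j7 -0.16 w 0.538 F [ 0.6 -0.4 -2.8]
before [-0.002  0.01   0.411] after [-0.001  0.01   0.411] turn [-0.013 -0.006  0.004]
```

```bash
python3 -m pendant '{"slide":[[0,0.01,0],[0,0,0.12],[0,0,0.12],[0,0,0.1],[0,0,0.045],[0,0,0.024],[0,0,0],[0,0,0],[0,0,0]],"dr":[[0,0,0],[0,0,0],[0,0,0],[0,0,0],[0,0,0],[0,0,0],[0,0,0],[0,0,0],[0,0,0]],"claw":[0,0,0,0,0,0,0,0,0]}' 30
python3 -m pendant '{"slide":[[0,0,0],[0,0,0],[0,0,0],[0,0,0],[0,0,0],[0,0,-0.06],[0,0,-0.13],[0,0,-0.13],[0,0,-0.13],[0,0,-0.13]],"dr":[[0,0,0],[0,0,0],[0,0,0],[0,0,0],[0,0,0],[0,0,0],[0,0,0],[0,0,0],[0,0,0],[0,0,0]],"claw":[0.75,0.75,0.75,0.75,0.75,0.75,0.75,0.75,0.75,0.75]}' 30
python3 -m pendant '{"slide":[[-0.13,-0.06,-0.02],[-0.13,-0.06,-0.02],[-0.13,-0.06,-0.02],[-0.13,-0.06,-0.02],[-0.13,-0.06,-0.02],[-0.13,-0.06,-0.02],[-0.13,-0.06,-0.02],[-0.13,-0.06,-0.02],[-0.13,-0.06,0],[0,0,0]],"dr":[[0,0,0],[0,0,0],[0,0,0],[0,0,0],[0,0,0],[0,0,0],[0,0,0],[0,0,0],[0,0,0],[0,0,0]],"claw":[0.75,0.75,0.75,0.75,0.75,0.75,0.75,0.75,0.75,0.75]}' 30
python3 - <<'E'
from h import *
im=arm.get_image("top"); cv2.imwrite("pics/top9.png",im[:,:,::-1]); c=arm.calibration("top")
cv2.imwrite("pics/top9c.png",cv2.resize(im[125:305,120:460,::-1],(800,424),interpolation=cv2.INTER_CUBIC))
v=im.max(2); m=np.zeros_like(v); m[185:235,340:455]=v[185:235,340:455]<85
for b,st,ce in blobs(cv2.morphologyEx(m,cv2.MORPH_OPEN,np.ones((7,7),np.uint8)),80): print("grey",st,ray(c,ce,.024).round(4))
for b,st,ce in blobs(red(im),200,500): print("red",st,ray(c,ce,.024).round(4),ray(c,ce,.065).round(4))
E
```

```text
clock: 31.55
position: [0.5918, -0.2119, 0.0126]
ee_rot: [2.211, 2.229, 0.002]
force: [-0.6, -0.2, -2.1]
width: 0.541
gripper_force: 30.0
clock: 32.55
position: [0.5906, -0.2112, 0.1881]
ee_rot: [2.211, 2.231, 0.001]
force: [0.7, -0.7, 0.3]
width: 0.753
gripper_force: 0.0
clock: 33.55
position: [0.4263, -0.5711, 0.2335]
ee_rot: [2.222, 2.219, -0.006]
force: [0.4, 0.1, -0.1]
width: 0.752
gripper_force: 0.0
grey [414 201  18  17 295] [[ 0.5912 -0.3319  0.024 ]]
grey [366 202  18  16 275] [[ 0.5915 -0.2103  0.024 ]]
red [264 183  19  20 311] [[0.6384 0.0482 0.024 ]] [[0.6315 0.0477 0.065 ]]
```

View pics/top9c.png

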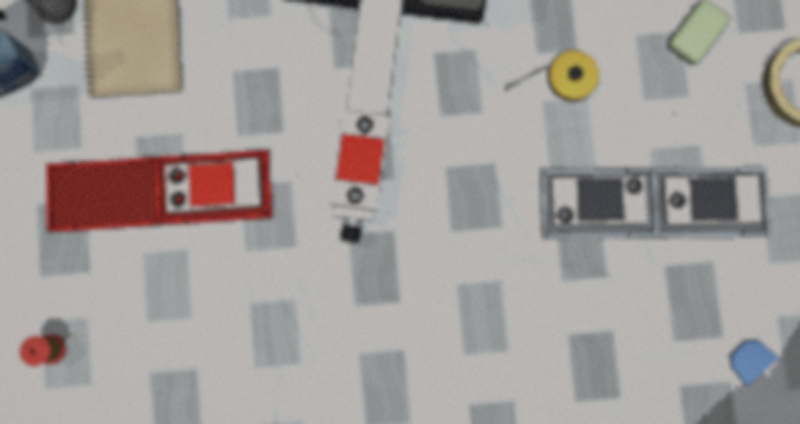

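The top view shows every platen in place: pair in the red bay (198,186), end-hole on the bed at (360,160), diagonal at (600,200) and single at (712,200) in the grey bays. The spool at (37,350) and the measure at (573,75) have not moved. By measurement the end-hole platen is within 1 mm of the pins' midpoint, and the grey pads are within about 3 mm of their bay centres.

```bash
python3 -m pendant '{"slide":[[0,0,0],[0,0,0],[0,0,0]],"dr":[[0,0,0],[0,0,0],[0,0,0]],"claw":[0.75,0.75,0.75]}'; python3 -c "
from cell import arm
print(arm.sign_off())"
```

```text
clock: 33.9
position: [0.4328, -0.5626, 0.2337]
ee_rot: [2.209, 2.233, 0.001]
force: [0.3, -0.2, 0.0]
width: 0.749
gripper_force: 0.0
the job is handed in; nothing more can be done
None
```

The job is handed in at about 34 s (verdict not shown): the end-hole platen is down over both press pins, the pair platen is in the red tray, the single and diagonal platens are in the grey tray, and the tape measure and spool were left where they stood.

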